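Reset the telescoping magnifier arm over the purple culture dish

ROBOT

A 6-joint arm with a two-finger parallel gripper is mounted at the origin on the work surface. World frame = base frame: x ahead of the robot, y to its left, z up, the work surface at z = 0. Lengths are in m, angles in degrees, forces in N, time in s.
With the tool pointing down it reaches from about 0.25 to 0.8 m from the base axis. Payload 3.9 kg.
Tool frame: the origin (TCP) lies at the very end of the fingers, on their centre line; the grasp point (between the pads) lies 19 mm behind it (ctrl.pinch_z is the distance from the TCP to the grasp point, in m); x points along the fingers, y is the direction in which the jaws open and shut, and the axes are right-handed (so a half turn about x gives the same grasp; the last joint's range is limited). The gripper opens to 85 mm and grips with 20 to 120 N. Pads are 22 mm wide; open, the fingers measure 114 mm over their backs; the gripper's body (76 mm by 85 mm) begins 54 mm behind the grasp point. The pads swing forward as they close: fully open they stand 13 mm farther back than shut.
Start: joints at [77.177, 14.897, -7.913, 67.191, 0, 90], TCP at [0.117, 0.512, 0.231] pointing down, gripper open.
Joint ranges: [-159.42, 159.42], [-47.68, 98.78], [-73.54, 78.23], [-108.79, 121.32], [-90, 84.71], [-180, 180]. Speed limits (degrees/s): [147.25, 147.25, 180, 180, 180, 180].

INTERFACE

Orientations are given as [roll, pitch, yaw] about the fixed x, y, z axes, in that order (R = Rz(yaw) Ry(pitch) Rx(roll)).
In Python, from plant import ctrl gives the robot as it stands. The module is installed in compiled form; this text tells all that it offers.
- The arm moves only by the tool step_arm, never from a script. Its argument "steps" is a list of rows, each a list of 3 entries, a list of its own where there are three numbers: the shift along the tool's x, y, z in cm, then the turn about the tool's x in degrees, then the closure, from -1 (fully open) to 1 (shut). In form: [[[dx, dy, dz], roll, grip], ...]. A call has 1 to 10 rows; each row is the pose to reach, as a shift and turn from the pose commanded when the call began, along the tool's axes at that moment; what a row does not reach only later rows make up. A row lasts 1/12 s, in which the tool goes at most 41.7 mm and 7.16 degrees, less where a joint would pass 70% of its speed; a pose out of reach is approached as far as the arm can. A call with a gripper value outside its range is refused whole. The fingers move at their own pace and stop on an object; "grip_force" is the grip in N (left out, the last holds). Time passes only in rows, so rows that repeat a pose let the fingers close. It gives the time, the measured TCP pose, the force and the opening at its end, in the units of the state.
- ctrl.read_state(): the state, without advancing time (a new reading comes with each control period).
- ctrl.snapshot(name): name is "side" or "top" or "wrist"; returns (picture, depth): 420x560x3 uint8, red, green, blue; 420x560 float32, m along the optical axis (not along the pixel's ray), 0 where there is no reading.
- ctrl.camera_model(name): a dict with "mtx" (3x3 intrinsics, pixels), "cam_to_world" (4x4, takes a point from camera to world coordinates). Camera axes: x right, y down, z forward; pixel columns grow to the right and rows downward; lengths in m; the calibration is good to about 2 mm. A picture is of the moment at which its call begins: read the wrist's pose just before it. camera_model takes no time and is no camera call; for the wrist camera it gives the pose at the moment of the call.
- ctrl.finish_job(): hands the job in, once; it reports no verdict.
The state is a dict: "clock": time; "q": joint angles; "joint_velocities": joint speeds; "joint_efforts": joint torques, N m; "ee_pos": TCP position; "tcp_rot": TCP orientation; "ft_force": force on the tool from outside, world axes, zero at the start; "moment": the same for the moment, N m; "finger_gap": finger opening in m.
Only numpy, scipy, OpenCV 4.12 (cv2) and the standard library are available. Lean on these libraries where they do the work, as an engineer would, in place of code of your own. Each camera call takes 0.05 s, during which the arm holds its last target. There are 200 camera calls.

TASK

Squeeze in the two spring buttons on the sides of the magnifier's telescoping arm and slide the outer tube one hole along, to whichever side puts the lens above the dish with the purple medium, until both buttons pop fully out through the next pair of holes; then let go. Work slowly and gently: never shove the tube hard against the popped-out buttons, neither before pressing them in nor after they have clicked, and leave the dishes, the cup and the dish stack where they stand.

Things in the scene. Friction and masses are not known exactly. Their poses are not given: they have to be found in the camera images.
- stand: Fixed bench stand, placed and turned differently each time. Origin on the table straight below the middle of the two buttons; z up, y along the telescoping arm towards the post, x across it. Its dark 24 mm square inner tube runs level along y, axis 120 mm above the table, from the post to y = -80 mm; it does not move and holds the two spring buttons.
- post_top (a point): Centre of the top, 149 mm above the table, of the stand's dark 30 mm square post, at y = +225 mm of the stand; the post rises from a grey foot plate of 160 (x) x 100 (y) x 14 mm.
- tube: Aluminium outer tube, 30 x 30 mm outside, wall 2.5 mm, 0.35 kg, on the inner tube; it slides along the stand's y only, up to 82 mm either way, and carries the magnifier. Axes as the stand's; origin on its axis at its middle pair of holes: between the buttons at the start. It spans y = -150 to +120 mm of its frame. Over 9 N between it and either popped-out button (18 N on both) is too much.
- hole_post_side (a point): Point on the tube's axis at y = +62 mm of the tube. Each side face (+x, -x) has three 14 mm square holes at mid height: at y = 0 and one to either side. The two outer pairs sit in wall liners set differently each time: this one anywhere from y = +46 to +78 mm (opposite holes always level; this point does not follow them), so feel for the click.
- hole_lens_side (a point): The same at y = -62 mm: lens-side pair, anywhere from y = -46 to -78 mm. Pads closed over the buttons can hold and slide the tube in one grasp: sliding the hole edges over the flush buttons takes about 10 N along y, sliding on about 6 N. At the next hole the force drops as the buttons pop out; after 1 mm of play either way the tube is locked and it climbs. Go slowly there.
- button_far: Orange round-ended spring button, 12 mm across, on the stand's +x side; fixed along y. Origin 6 mm behind its tip: popped out it is at x = +15, z = 120 mm of the stand (level with the tube's face). Pressing moves it towards x = 0, up to 9.5 mm, against 1.6 to 3 N. Pressed flush (6 mm), it slips under the hole's edge as the tube slides; the wall then holds it in (8.5 mm) until a hole comes.
- button_near: The same button on the stand's -x side, mirrored: popped out, its origin is at x = -15 mm and its tip at x = -21 mm of the stand. Over both buttons the arm measures 42 mm.
- lens (a point): Centre of the magnifier lens, a black-rimmed glass disc of 76 mm diameter and 12 mm thickness, on the tube's axis at y = -200 mm of the tube, 120 mm above the table. At the start it hangs midway between the two small dishes.
- dish_purple: Loose petri dish, 60 mm across and 14 mm high, with dark purple medium: the one to be viewed. Origin at the centre of its underside. It stands on the table under the arm's line, about 62 mm along the stand's +y or -y from where the lens starts.
- dish_plain: The same dish with a white filter paper and no medium, about 62 mm to the other side. Leave alone.
- cup: Loose lidded clear rearing cup, 80 mm across, 92 mm high, origin under its centre. Leave alone.
- dish_stack: Loose stack of three clear petri dishes, 92 mm across, 45 mm high, origin under its centre. Leave alone.
Things that resemble listed ones, but are neither listed nor needed, are in the scene too. Leave any red look-alike of the dish_purple alone.

How it is judged:
By the outcome, as a careful person would: the job done as asked, in the order asked, and still so for the second after the job is handed in, with the robot touching nothing.
It also fails if it takes over 45 s, if anything falls off the work surface, if the arm or the gripper's body presses on something with over 40 N, if the wrist force passes 120 N, or if a joint passes its speed limit or range.

## Working session

There is one attempt and no reset: what is moved stays moved. The work goes in short steps, Python scripts to look and compute and a tool call to move; the robot and the scene stay as the last step left them, time stands still between calls to the robot, and variables do not carry over. Pictures are saved under pics/ and viewed, about 8 in all and at most 12, crops included, and the job is handed in when it is done.

Besides the shell and the picture viewer there is one more tool, called after ">>>" as a command line: name --argument value ..., lists and objects as JSON in quotes. step_arm: Moves the arm, as the interface text tells. Its arguments: {"type":"object","properties":{"steps":{"type":"array"},"grip_force":{"type":"number"}},"required":["steps"]}

```bash
mkdir -p pics
cat > h.py <<'E'
import numpy as np, cv2
from plant import ctrl
def snap(n,f):
    m=ctrl.camera_model(n); p,d=ctrl.snapshot(n); cv2.imwrite('pics/'+f,p[:,:,::-1]); np.savez('pics/'+f+'.npz',p=p,d=d,K=m['mtx'],T=m['cam_to_world']); return p,d,m
def onplane(m,u,v,z):
    K=np.array(m['mtx']);T=np.array(m['cam_to_world']); r=T[:3,:3]@np.linalg.inv(K)@[u,v,1]; o=T[:3,3]; return o+r*(z-o[2])/r[2]
E
python3 - <<'E'
from h import *
a,d1,m1=snap('top','top0.png'); b,d2,m2=snap('side','side0.png')
cv2.imwrite('pics/both0.png',cv2.resize(np.vstack([a,b])[:,:,::-1],(560,840)) if 0 else cv2.resize(np.hstack([a,b])[:,:,::-1],(800,300)))
print(m1,m2); s=ctrl.read_state(); print(s)
E
```

```text
{'mtx': array([[424.02695826,   0.        , 283.09202349],
       [  0.        , 424.02695826, 211.29462955],
       [  0.        ,   0.        ,   1.        ]]), 'cam_to_world': array([[-1.11623942e-02, -9.80486203e-01,  1.96270747e-01,
         4.23706582e-01],
       [-9.99935458e-01,  1.13607242e-02, -1.15352881e-04,
         4.59001466e-02],
       [-2.11667592e-03, -1.96259367e-01, -9.80549734e-01,
         8.87011185e-01],
       [ 0.00000000e+00,  0.00000000e+00,  0.00000000e+00,
         1.00000000e+00]])} {'mtx': array([[411.99126182,   0.        , 270.91821042],
       [  0.        , 411.99126182, 215.93780932],
       [  0.        ,   0.        ,   1.        ]]), 'cam_to_world': array([[-0.80906842, -0.38104457,  0.44745204,  0.22027936],
       [-0.58756848,  0.54139743, -0.60137518,  0.54900758],
       [-0.01309865, -0.74946238, -0.66191734,  0.64872345],
       [ 0.        ,  0.        ,  0.        ,  1.        ]])}
{'clock': 0.1, 'q': array([ 7.71761219e+01,  1.49334059e+01, -7.97774573e+00,  6.71900428e+01,
        1.50846794e-04,  9.00019217e+01]), 'joint_velocities': array([ 0.0428612 ,  0.08961709,  0.19512097,  0.0836073 ,  0.01799863,
       -0.03351747]), 'joint_efforts': array([-1.79837007e-04, -4.06507623e+01,  2.54527903e+01,  1.00821216e-02,
        1.48869316e-05, -7.52312985e-06]), 'ee_pos': array([0.11639119, 0.5113151 , 0.23053909]), 'tcp_rot': array([ -90.08348687,   89.89880545, -102.90928673]), 'ft_force': array([-0.75415434, -0.31812359,  0.08700627]), 'moment': array([-0.01527102, -0.04773145, -0.0197969 ]), 'finger_gap': 0.08482846027413861}
```

View pics/top0.png

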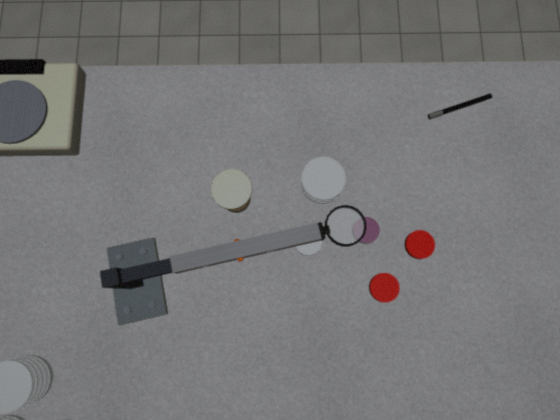

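View pics/side0.png

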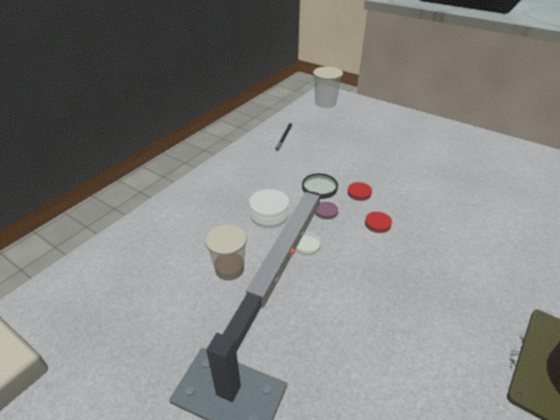

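The arm runs from the post (about 110,278) to the lens (345,226). The buttons are at about (238,250), purple is at (366,230) beyond the lens and the plain dish at (308,247). So the tube goes away from the post, towards stand -y. The cup (232,188) and dish stack (323,179) stand on the upper side.

Run:
```python
from h import *
z=np.load('pics/top0.png.npz');p=z['p'];d=z['d'];m=dict(mtx=z['K'],cam_to_world=z['T'])
hsv=cv2.cvtColor(p,cv2.COLOR_RGB2HSV)
o=cv2.inRange(hsv,(3,140,90),(20,255,255)); o[:, :225]=0;o[:,255:]=0
n,l,st,c=cv2.connectedComponentsWithStats(o); print(st,c)
B=[onplane(m,*c[i],.12) for i in range(1,n)]; print(B)
# tube mask by depth: height approx .135
v,u=np.mgrid[:420,:560]; P=np.stack([(u-m['mtx'][0,2])/m['mtx'][0,0]*d,(v-m['mtx'][1,2])/m['mtx'][1,1]*d,d],-1)@m['cam_to_world'][:3,:3].T+m['cam_to_world'][:3,3]
t=(abs(P[...,2]-.135)<.008)&(u>180)&(u<318)&(v>215)&(v<280)&(hsv[...,2]>80)
q=P[t][:,:2]; r=cv2.minAreaRect(q.astype(np.float32)); print('tube',t.sum(),r, np.median(P[t][:,2]))
vx=cv2.fitLine(q.astype(np.float32),cv2.DIST_L2,0,.01,.01).ravel(); print(vx, np.degrees(np.arctan2(vx[1],vx[0])))
pur=cv2.inRange(hsv,(125,40,40),(172,255,255)); n,l,st,c=cv2.connectedComponentsWithStats(pur)
for i in range(1,n):
  if st[i,4]>50: print('purple',st[i],onplane(m,*c[i],.01))
for nm,(uu,vv,h) in dict(lens=(345.5,226,.12),cup=(232,188,.092),stack=(324,178,.045),post=(110,278,.149),plain=(308,246,.01)).items(): print(nm,onplane(m,uu,vv,h), P[vv,int(uu)])
```

```text
[[     0      0    560    420 235181]
 [   235    239      3      2      4]
 [   238    257      5      4     15]] [[279.50325919 209.49634537]
 [236.         239.5       ]
 [240.         258.8       ]]
[array([0.52585222, 0.13214114, 0.12      ]), array([0.49070856, 0.12454826, 0.12      ])]
tube 2335 ((0.5110380053520203, 0.10590574890375137), (0.031328603625297546, 0.2537563443183899), 12.303349494934082) 0.13481583567225264
[ 0.21595873 -0.9764025   0.5112271   0.10735637] -77.52822
purple [359 217  21  26 339] [ 0.5564596  -0.13538574  0.01      ]
lens [ 0.54844558 -0.0681738   0.12      ] [ 0.54775332 -0.06662092  0.12432108]
cup [0.62992325 0.14409248 0.092     ] [0.63028574 0.14426508 0.09060254]
stack [ 0.66111431 -0.0391224   0.045     ] [ 0.66081776 -0.0390162   0.04605177]
post [0.45772622 0.34521726 0.149     ] [0.4577405  0.34534284 0.14869037]
plain [ 0.52521426 -0.00506544  0.01      ] [ 0.52457308 -0.00474351  0.01553973]
```

```bash
cat >> h.py <<'E'
from scipy.spatial.transform import Rotation as Ro
def rel(target, ang):
    s=ctrl.read_state(); R=Ro.from_euler('xyz',s['tcp_rot'],degrees=True).as_matrix()
    d=R.T@(np.array(target)-s['ee_pos'])*100
    # roll about tool x needed so tool y is along world angle ang (mod 180)
    w=R.T@[np.cos(np.radians(ang)),np.sin(np.radians(ang)),0]; r=np.degrees(np.arctan2(w[2],w[1]))
    print('t',s['clock'],'shift cm',d.round(2),'roll',r.round(2),((r+90)%180-90).round(2)); print('axes',R.round(3).tolist()); print('q',s['q'].round(1),'F',s['ft_force'].round(2),'gap',s['finger_gap'])
E
python3 -c "
from h import *
rel([.506,.1265,.2305],12.35)
print(ctrl.camera_model('wrist'))"
```

```text
t 0.1 shift cm [  0.05 -28.87  46.53] roll 64.82 64.82
axes [[-0.0, 0.222, 0.975], [-0.002, 0.975, -0.222], [-1.0, -0.002, -0.0]]
q [77.2 14.9 -8.  67.2  0.  90. ] F [-0.75 -0.32  0.09] gap 0.08482846027413861
{'mtx': array([[311.72101816,   0.        , 277.60858899],
       [  0.        , 311.72101816, 215.64974008],
       [  0.        ,   0.        ,   1.        ]]), 'cam_to_world': array([[ 0.2213385 ,  0.92546945,  0.30743382,  0.03834897],
       [ 0.97519591, -0.20957188, -0.07122193,  0.52972531],
       [-0.00148423,  0.31557236, -0.94890035,  0.37216343],
       [ 0.        ,  0.        ,  0.        ,  1.        ]])}
```

>>> step_arm --steps '[[[0,-2.5,4],7,-1],[[0,-5,8],14,-1],[[0,-7.5,12],21,-1],[[0,-10,16],28,-1],[[0,-12.5,20],35,-1],[[0,-15,24],42,-1],[[0,-17.5,28],49,-1],[[0,-20,32],56,-1],[[0,-22.5,36],62,-1],[[0,-25,40],64.8,-1]]'

```text
clock: 0.93
ee_pos: [0.4128, 0.2162, 0.2311]
tcp_rot: [-90.2, 90.0, -168.1]
ft_force: [0.6, 0.9, 0.6]
finger_gap: 0.0855
```

```bash
python3 -c "
from h import *
rel([.506,.1265,.2305],12.35)"
```

```text
t 0.9333 shift cm [ 0.06  7.22 10.73] roll -0.22 -0.22
axes [[-0.0, 0.978, 0.21], [-0.0, 0.21, -0.978], [-1.0, -0.0, -0.0]]
q [ 27.6   9.2 -15.5  65.4   0.  105.5] F [0.64 0.93 0.65] gap 0.08548093157206735
```

>>> step_arm --steps '[[[0,2.1,3.1],0,-1],[[0,4.25,6.3],0,-1],[[0,4.25,6.3],0,-1],[[0,4.25,6.3],0,-1],[[0,4.25,6.3],0,-1]]'

```text
clock: 1.35
ee_pos: [0.4664, 0.1656, 0.2308]
tcp_rot: [-100.9, 89.9, -178.6]
ft_force: [-0.2, -0.5, -0.6]
finger_gap: 0.0857
```

Run:
```python
from h import *
rel([.506,.1265,.2305],12.35)
p,d,m=snap('wrist','w1.png')
K=m['mtx'];T=m['cam_to_world']
hsv=cv2.cvtColor(p,cv2.COLOR_RGB2HSV)
o=cv2.inRange(hsv,(3,140,90),(20,255,255)); n,l,st,c=cv2.connectedComponentsWithStats(o)
for i in range(1,n):
  if st[i,4]>8: print(st[i],c[i],onplane(m,*c[i],.12))
```

```text
t 1.35 shift cm [0.02 3.04 4.66] roll -0.02 -0.02
axes [[-0.002, 0.977, 0.214], [-0.0, 0.214, -0.977], [-1.0, -0.002, -0.0]]
q [ 19.5  12.  -11.8  66.2   0.   97.2] F [-0.22 -0.45 -0.57] gap 0.0857280366067229
[292 255   6  12  63] [294.77777778 260.28571429] [0.49184634 0.12524588 0.12      ]
[334 256   4  10  27] [335.22222222 260.7037037 ] [0.52732724 0.1326185  0.12      ]
```

View pics/w1.png

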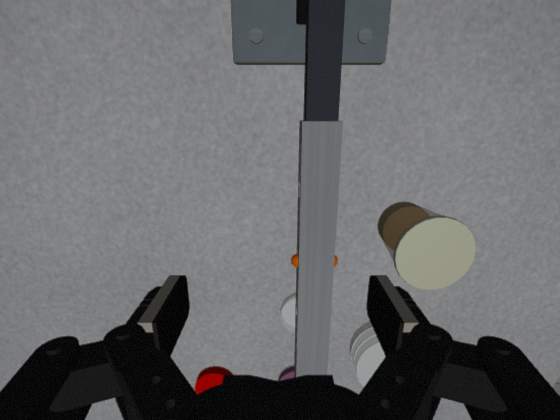

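The post is at the top, the tube runs down the picture with the buttons at (295,260) and (335,261), and the open fingers straddle it. The cup is on the right at (430,250), clear of the finger. I'll fit the tube line from this view.

```bash
cat >> h.py <<'E'
def tube(f):
    z=np.load(f);p=z['p'];d=z['d'];K=z['K'];T=z['T']
    v,u=np.mgrid[:420,:560]; P=np.stack([(u-K[0,2])/K[0,0]*d,(v-K[1,2])/K[1,1]*d,d],-1)@T[:3,:3].T+T[:3,3]
    t=(abs(P[...,2]-.135)<.004)&(u>285)&(u<350)&(v>125)&(v<370)
    q=P[t][:,:2].astype(np.float32); r=cv2.minAreaRect(q); x=cv2.fitLine(q,cv2.DIST_HUBER,0,.01,.01).ravel()
    print('rect',r,'dir',np.degrees(np.arctan2(x[1],x[0])),'pt',x[2:],'h',np.median(P[t][:,2]), 'x at y=.128', x[2]+(.128-x[3])*x[0]/x[1])
E
python3 -c "
from h import *
tube('pics/w1.png.npz')"
```

```text
rect ((0.5079375505447388, 0.13202115893363953), (0.030324295163154602, 0.2262289971113205), 12.301626205444336) dir -77.67251 pt [0.5045092  0.14712973] h 0.13401406248111536 x at y=.128 0.50868976
```

```bash
python3 -c "
from h import *
rel([.508,.128,.099],12.33)
print(ctrl.pinch_z)"
```

```text
t 1.4 shift cm [13.19  3.3   4.63] roll 0.08 0.08
axes [[-0.002, 0.977, 0.215], [-0.0, 0.215, -0.977], [-1.0, -0.002, -0.0]]
q [ 19.6  12.  -11.9  66.2   0.   97.2] F [-0.28 -0.13  0.61] gap 0.08500566043753847
0.0187
```

>>> step_arm --steps '[[[0,0.8,1.1],0,-1],[[0,1.6,2.3],0,-1],[[0,2.5,3.5],0,-1],[[0,3.3,4.6],0,-1],[[0,3.3,4.6],0,-1],[[1.5,3.3,4.6],0,-1],[[3,3.3,4.6],0,-1],[[4.5,3.3,4.6],0,-1],[[5,3.3,4.6],0,-1],[[5,3.3,4.6],0,-1]]'

```text
clock: 2.23
ee_pos: [0.5078, 0.1277, 0.1799]
tcp_rot: [-91.3, 89.8, -168.9]
ft_force: [0.3, 1.2, 0.6]
finger_gap: 0.0854
```

Run:
```python
from h import *
rel([.508,.128,.099],12.33)
p,d,m=snap('wrist','w2.png')
hsv=cv2.cvtColor(p,cv2.COLOR_RGB2HSV)
o=cv2.inRange(hsv,(3,140,90),(20,255,255)); n,l,st,c=cv2.connectedComponentsWithStats(o)
for i in range(1,n):
  if st[i,4]>8: print(st[i],c[i],onplane(m,*c[i],.12))
tube('pics/w2.png.npz')
```

```text
t 2.2333 shift cm [ 8.09  0.05 -0.02] roll 0.06 0.06
axes [[-0.003, 0.977, 0.215], [-0.001, 0.215, -0.977], [-1.0, -0.003, -0.0]]
q [ 14.1  16.5 -13.6  60.1   0.   91.7] F [0.34 1.23 0.65] gap 0.08544558831112399
[249 226   6  16  76] [251.86842105 233.31578947] [0.49094794 0.12514555 0.12      ]
[301 226   7  16  76] [303.89473684 233.76315789] [0.52629111 0.1326277  0.12      ]
rect ((0.522378146648407, 0.1152024120092392), (0.010163234546780586, 0.1775011271238327), 12.91440486907959) dir -77.38242 pt [0.518749   0.12920818] h 0.13401986570427854 x at y=.128 0.5190194
```

View pics/w2.png

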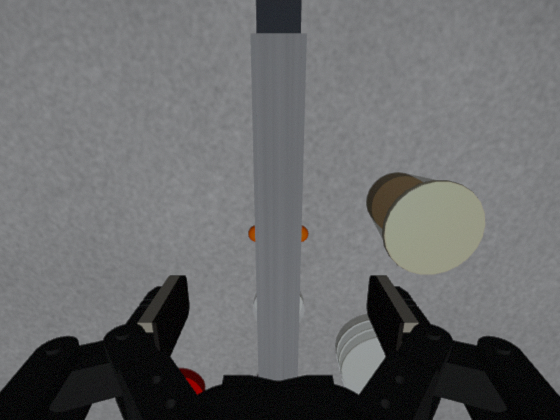

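The tube runs at column ~278, with the buttons symmetric at (252,233) and (304,234). The fingers straddle it and the cup on the right is clear. Now I'll descend.

>>> step_arm --steps '[[[1,0.05,-0.08],0,-1],[[2,0.05,-0.08],0,-1],[[3,0.05,-0.08],0,-1],[[4,0.05,-0.08],0,-1],[[5,0.05,-0.08],0,-1],[[6,0.05,-0.08],0,-1],[[7,0.05,-0.08],0,-1],[[8.1,0.05,-0.08],0,-1],[[8.1,0.05,-0.08],0,-1],[[8.1,0.05,-0.08],0,-1]]'

```text
clock: 3.12
ee_pos: [0.5087, 0.1286, 0.0994]
tcp_rot: [-87.7, 89.9, -165.3]
ft_force: [-0.4, -0.7, 0.2]
finger_gap: 0.0854
```

Run:
```python
from h import *
rel([.5085,.1288,.099],12.33)
p,d,m=snap('wrist','w3.png')
```

```text
t 3.1167 shift cm [ 0.04 -0.01 -0.03] roll 0.04 0.04
axes [[-0.002, 0.977, 0.214], [-0.001, 0.214, -0.977], [-1.0, -0.002, 0.0]]
q [ 14.2  20.2 -21.2  48.7  -0.   91.8] F [-0.36 -0.68  0.19] gap 0.0853573145852466
```

View pics/w3.png

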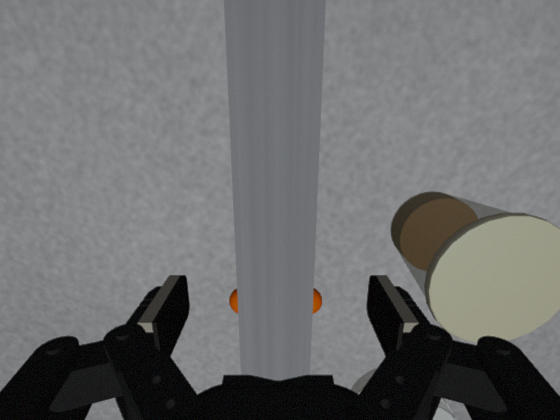

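The pads are centred about the tube (column 278), and the buttons at row 300 lie within the pad span. Now I'll close gently.

>>> step_arm --steps '[[[0,0,0],0,-0.5],[[0,0,0],0,-0.2],[[0,0,0],0,0],[[0,0,0],0,0.1],[[0,0,0],0,0.2],[[0,0,0],0,0.3],[[0,0,0],0,0.5],[[0,0,0],0,1],[[0,0,0],0,1],[[0,0,0],0,1]]' --grip_force 25

```text
clock: 4.0
ee_pos: [0.5077, 0.1284, 0.1007]
tcp_rot: [-91.0, 89.8, -168.6]
ft_force: [-5.5, -1.3, 6.4]
finger_gap: 0.0297
```

>>> step_arm --steps '[[[0,0,0],0,1],[[0,0,0],0,1],[[0,0,0],0,1]]'

```text
clock: 4.25
ee_pos: [0.5077, 0.1284, 0.1007]
tcp_rot: [-90.6, 89.8, -168.2]
ft_force: [-4.9, -0.9, 7.2]
finger_gap: 0.0295
```

>>> step_arm --steps '[[[-0.07,-0.05,0],0,1],[[-0.13,-0.1,0],0,1],[[-0.13,-0.1,0.05],0,1],[[-0.13,-0.1,0.1],0,1]]'

```text
clock: 4.58
ee_pos: [0.5076, 0.1284, 0.1008]
tcp_rot: [-140.0, 89.8, 142.4]
ft_force: [-1.3, 5.5, -4.9]
finger_gap: 0.0298
```

>>> step_arm --steps '[[[0,0,0.03],0,1],[[0,0,0.06],0,1],[[0,0,0.1],0,1],[[0,0,0.1],0,1]]'

```text
clock: 4.92
ee_pos: [0.5077, 0.1283, 0.1008]
tcp_rot: [-153.1, 89.7, 129.4]
ft_force: [-3.6, 6.3, -6.3]
finger_gap: 0.0296
```

>>> step_arm --steps '[[[0.03,-0.02,0.04],0,1],[[0.06,-0.05,0.08],0,1],[[0.06,-0.05,0.12],0,1],[[0.06,-0.05,0.12],0,1]]'

```text
clock: 5.25
ee_pos: [0.5079, 0.1275, 0.1008]
tcp_rot: [-170.1, 89.7, 112.4]
ft_force: [-3.3, 7.4, -2.7]
finger_gap: 0.0299
```

>>> step_arm --steps '[[[0,0,0.04],0,1],[[0,0,0.08],0,1],[[0,0,0.12],0,1],[[0,0,0.16],0,1],[[0,0,0.16],0,1]]'

```text
clock: 5.67
ee_pos: [0.5082, 0.1259, 0.1008]
tcp_rot: [-169.9, 89.7, 112.6]
ft_force: [-2.9, 7.8, -3.0]
finger_gap: 0.0299
```

>>> step_arm --steps '[[[0,0,0.08],0,1],[[0,0,0.16],0,1],[[0,0,0.24],0,1],[[0,0,0.32],0,1],[[0,0,0.4],0,1],[[0,0,0.5],0,1],[[0,0,0.6],0,1],[[0,0,0.7],0,1],[[0,0,0.8],0,1],[[0,0,0.9],0,1]]'

```text
clock: 6.5
ee_pos: [0.51, 0.118, 0.1008]
tcp_rot: [-173.3, 89.6, 109.2]
ft_force: [-4.4, 7.6, -3.3]
finger_gap: 0.0297
```

Run:
```python
from h import *
rel([.5085,.1288,.099],12.33)
a,d,m=snap('wrist','w4.png'); b,d,m=snap('top','t4.png')
cv2.imwrite('pics/v4.png',np.hstack([a[:,:,::-1][:, 150:450],cv2.resize(b[190:290,180:400,::-1],None,fx=2.2,fy=4.2)]))
```

```text
t 6.5 shift cm [ 0.19  0.09 -1.09] roll 0.16 0.16
axes [[-0.002, 0.976, 0.216], [0.006, 0.216, -0.976], [-1.0, -0.001, -0.007]]
q [ 12.8  20.  -21.3  48.7   0.4  90.3] F [-4.44  7.64 -3.27] gap 0.029710119015774965
```

View pics/v4.png

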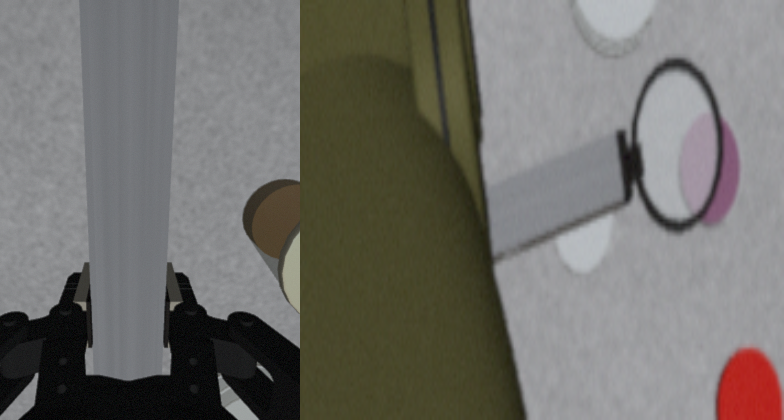

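The lens has moved about 6 px (~11 mm) with the gripper, so the tube is sliding without slip and no buttons are showing. I'll keep going.

>>> step_arm --steps '[[[0.01,-0.03,0.12],0,1],[[0.02,-0.05,0.24],0,1],[[0.02,-0.05,0.36],0,1],[[0.02,-0.05,0.48],0,1],[[0.02,-0.05,0.6],0,1],[[0.02,-0.05,0.72],0,1],[[0.02,-0.05,0.84],0,1],[[0.02,-0.05,0.96],0,1],[[0.02,-0.05,1.08],0,1],[[0.02,-0.05,1.2],0,1]]'

```text
clock: 7.43
ee_pos: [0.5126, 0.106, 0.1008]
tcp_rot: [178.7, 89.6, 101.2]
ft_force: [-2.0, 8.9, -2.6]
finger_gap: 0.0297
```

>>> step_arm --steps '[[[0,0,0.12],0,1],[[0,0,0.24],0,1],[[0,0,0.36],0,1],[[0,0,0.48],0,1],[[0,0,0.6],0,1],[[0,0,0.7],0,1],[[0,0,0.8],0,1],[[0,0,0.9],0,1],[[0,0,1.0],0,1],[[0,0,1.1],0,1]]'

```text
clock: 8.27
ee_pos: [0.515, 0.0952, 0.1008]
tcp_rot: [178.4, 89.6, 100.9]
ft_force: [-3.1, 8.5, -2.6]
finger_gap: 0.0296
```

>>> step_arm --steps '[[[0,0,0.08],0,1],[[0,0,0.16],0,1],[[0,0,0.24],0,1],[[0,0,0.32],0,1],[[0,0,0.4],0,1],[[0,0,0.48],0,1],[[0,0,0.56],0,1],[[0,0,0.62],0,1],[[0,0,0.67],0,1],[[0,0,0.72],0,1]]'

```text
clock: 9.1
ee_pos: [0.5165, 0.0879, 0.1008]
tcp_rot: [178.0, 89.7, 100.5]
ft_force: [-3.1, 8.4, -2.1]
finger_gap: 0.0296
```

>>> step_arm --steps '[[[0,0,0.03],0,1],[[0,0,0.06],0,1],[[0,0,0.09],0,1],[[0,0,0.12],0,1]]'

```text
clock: 9.43
ee_pos: [0.5168, 0.0867, 0.1008]
tcp_rot: [178.3, 89.7, 100.7]
ft_force: [-2.0, 7.9, -2.8]
finger_gap: 0.0301
```

>>> step_arm --steps '[[[0,0,0.03],0,1],[[0,0,0.06],0,1],[[0,0,0.09],0,1],[[0,0,0.12],0,1]]'

```text
clock: 9.77
ee_pos: [0.5171, 0.0855, 0.1008]
tcp_rot: [178.0, 89.7, 100.5]
ft_force: [-3.4, 7.6, -2.8]
finger_gap: 0.0296
```

>>> step_arm --steps '[[[0,0,0.03],0,1],[[0,0,0.06],0,1],[[0,0,0.09],0,1],[[0,0,0.12],0,1]]'

```text
clock: 10.1
ee_pos: [0.5173, 0.0843, 0.1008]
tcp_rot: [178.3, 89.7, 100.8]
ft_force: [-3.2, 7.5, -2.2]
finger_gap: 0.0296
```

>>> step_arm --steps '[[[0,0,0.03],0,1],[[0,0,0.06],0,1],[[0,0,0.09],0,1],[[0,0,0.12],0,1]]'

```text
clock: 10.43
ee_pos: [0.5176, 0.0832, 0.1008]
tcp_rot: [178.5, 89.7, 101.0]
ft_force: [-2.5, 7.5, -2.4]
finger_gap: 0.0296
```

>>> step_arm --steps '[[[0,0,0.03],0,1],[[0,0,0.06],0,1],[[0,0,0.09],0,1],[[0,0,0.12],0,1]]'

```text
clock: 10.77
ee_pos: [0.5178, 0.082, 0.1008]
tcp_rot: [177.9, 89.7, 100.4]
ft_force: [-2.1, 7.3, -2.2]
finger_gap: 0.0298
```

>>> step_arm --steps '[[[0,0,0.03],0,1],[[0,0,0.06],0,1],[[0,0,0.09],0,1],[[0,0,0.12],0,1]]'

```text
clock: 11.1
ee_pos: [0.5181, 0.0808, 0.1008]
tcp_rot: [178.3, 89.7, 100.7]
ft_force: [-1.5, 7.3, -2.1]
finger_gap: 0.0297
```

>>> step_arm --steps '[[[0,0,0.03],0,1],[[0,0,0.06],0,1],[[0,0,0.09],0,1],[[0,0,0.12],0,1]]'

```text
clock: 11.43
ee_pos: [0.5183, 0.0796, 0.1008]
tcp_rot: [177.7, 89.7, 100.2]
ft_force: [-1.8, 7.8, -2.2]
finger_gap: 0.0297
```

>>> step_arm --steps '[[[0,0,0.03],0,1],[[0,0,0.06],0,1],[[0,0,0.09],0,1],[[0,0,0.12],0,1]]'

```text
clock: 11.77
ee_pos: [0.5186, 0.0785, 0.1008]
tcp_rot: [177.9, 89.7, 100.3]
ft_force: [-2.5, 6.3, -0.9]
finger_gap: 0.0298
```

>>> step_arm --steps '[[[0,0,0.02],0,1],[[0,0,0.04],0,1],[[0,0,0.06],0,1]]'

```text
clock: 12.02
ee_pos: [0.5187, 0.0779, 0.1008]
tcp_rot: [178.2, 89.7, 100.6]
ft_force: [-2.1, 7.0, -2.6]
finger_gap: 0.029
```

>>> step_arm --steps '[[[0,0,0.03],0,1],[[0,0,0.06],0,1],[[0,0,0.09],0,1],[[0,0,0.12],0,1]]'

```text
clock: 12.35
ee_pos: [0.519, 0.0767, 0.1008]
tcp_rot: [178.4, 89.7, 100.8]
ft_force: [-2.6, 8.0, -2.4]
finger_gap: 0.0298
```

>>> step_arm --steps '[[[0,0,0.03],0,1],[[0,0,0.06],0,1],[[0,0,0.09],0,1],[[0,0,0.12],0,1]]'

```text
clock: 12.68
ee_pos: [0.5192, 0.0755, 0.1008]
tcp_rot: [178.3, 89.7, 100.7]
ft_force: [-2.6, 7.8, -1.5]
finger_gap: 0.0297
```

>>> step_arm --steps '[[[0,0,0.03],0,1],[[0,0,0.06],0,1],[[0,0,0.09],0,1],[[0,0,0.12],0,1]]'

```text
clock: 13.02
ee_pos: [0.5195, 0.0744, 0.1008]
tcp_rot: [178.4, 89.7, 100.9]
ft_force: [-1.7, 7.1, -2.4]
finger_gap: 0.0297
```

>>> step_arm --steps '[[[0,0,0.03],0,1],[[0,0,0.06],0,1],[[0,0,0.09],0,1],[[0,0,0.12],0,1]]'

```text
clock: 13.35
ee_pos: [0.5198, 0.0732, 0.1008]
tcp_rot: [178.1, 89.7, 100.5]
ft_force: [-1.7, 7.5, -2.2]
finger_gap: 0.0294
```

>>> step_arm --steps '[[[0,0,0.03],0,1],[[0,0,0.06],0,1],[[0,0,0.09],0,1],[[0,0,0.12],0,1]]'

```text
clock: 13.68
ee_pos: [0.5201, 0.0718, 0.1008]
tcp_rot: [177.7, 89.7, 100.1]
ft_force: [-0.9, 6.5, -2.2]
finger_gap: 0.03
```

>>> step_arm --steps '[[[0,0,0.02],0,1],[[0,0,0.04],0,1],[[0,0,0.06],0,1]]'

```text
clock: 13.93
ee_pos: [0.5202, 0.0709, 0.1008]
tcp_rot: [177.8, 89.7, 100.3]
ft_force: [-2.0, 5.8, -2.4]
finger_gap: 0.0296
```

>>> step_arm --steps '[[[0,0,0.02],0,1],[[0,0,0.04],0,1],[[0,0,0.04],0,1]]'

```text
clock: 14.18
ee_pos: [0.5204, 0.0702, 0.1008]
tcp_rot: [177.9, 89.8, 100.3]
ft_force: [-2.3, 4.5, -2.1]
finger_gap: 0.0295
```

Run:
```python
from h import *
p,d,m=snap('wrist','w5.png'); rel([.5085,.1288,.099],12.33)
hsv=cv2.cvtColor(p,cv2.COLOR_RGB2HSV)
o=cv2.inRange(hsv,(3,120,60),(20,255,255)); n,l,st,c=cv2.connectedComponentsWithStats(o)
for i in range(1,n):
  if st[i,4]>4: print(st[i],c[i],onplane(m,*c[i],.12))
```

```text
t 14.2333 shift cm [ 0.2   0.1  -5.98] roll 0.1 0.1
axes [[-0.001, 0.977, 0.215], [0.004, 0.215, -0.977], [-1.0, 0.0, -0.004]]
q [  7.5  20.1 -21.1  48.8   0.2  85.1] F [-1.33  4.64 -2.26] gap 0.029684017357229774
```

>>> step_arm --steps '[[[0,0,0.02],0,1],[[0,0,0.04],0,1],[[0,0,0.04],0,1]]'

```text
clock: 14.48
ee_pos: [0.5206, 0.0695, 0.1008]
tcp_rot: [176.4, 89.8, 98.8]
ft_force: [-2.0, 3.7, -2.4]
finger_gap: 0.0297
```

```bash
cat > o.py <<'E'
from h import *
p,d,m=snap('wrist','w6.png'); rel([.5085,.1288,.099],12.33)
hsv=cv2.cvtColor(p,cv2.COLOR_RGB2HSV)
o=cv2.inRange(hsv,(3,120,60),(20,255,255)); n,l,st,c=cv2.connectedComponentsWithStats(o)
for i in range(1,n):
  if st[i,4]>4: print(st[i],c[i],onplane(m,*c[i],.12))
E
python3 o.py
```

```text
t 14.5333 shift cm [ 0.2   0.1  -6.08] roll 0.08 0.08
axes [[-0.0, 0.977, 0.215], [0.002, 0.215, -0.977], [-1.0, 0.0, -0.002]]
q [  7.5  20.1 -21.1  48.8   0.1  85.1] F [-1.49  3.61 -2.23] gap 0.0296571071837846
```

>>> step_arm --steps '[[[0,0,0.02],0,1],[[0,0,0.04],0,1],[[0,0,0.04],0,1]]'

```text
clock: 14.78
ee_pos: [0.5211, 0.0669, 0.1008]
tcp_rot: [5.4, 89.9, -72.2]
ft_force: [-0.1, -1.1, -2.7]
finger_gap: 0.0296
```

```bash
python3 o.py
```

```text
t 14.8333 shift cm [ 0.17  0.09 -6.34] roll 0.02 0.02
axes [[0.001, 0.977, 0.214], [-0.002, 0.214, -0.977], [-1.0, 0.0, 0.003]]
q [  7.4  20.1 -21.1  48.8  -0.1  85. ] F [-0.68 -1.84 -1.9 ] gap 0.029850778944202433
[234 158   1   7   7] [234. 161.] [0.49191344 0.12486913 0.12      ]
```

Run:
```python
import cv2
a=cv2.imread('pics/w6.png')[100:240,200:340]; cv2.imwrite('pics/w6c.png',cv2.resize(a,None,fx=4,fy=4,interpolation=cv2.INTER_CUBIC))
```

```text
(no output)
```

View pics/w6c.png

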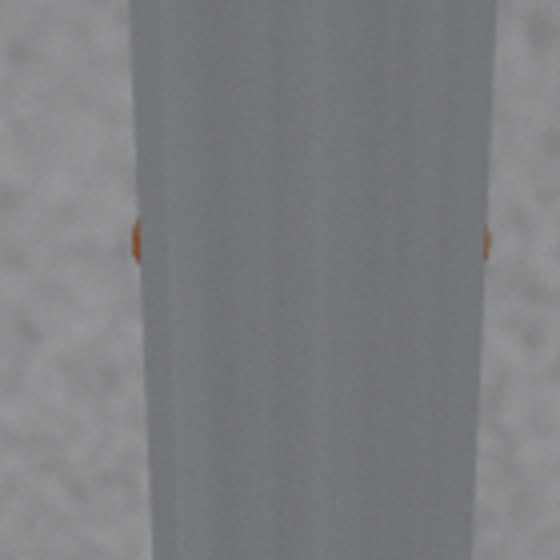

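Both buttons peek out slightly, at about (234,160) and (321,160), and may still be popping. I'll look again.

```bash
python3 o.py
```

```text
t 14.8833 shift cm [ 0.16  0.09 -6.35] roll 0.01 0.01
axes [[0.001, 0.977, 0.214], [-0.003, 0.214, -0.977], [-1.0, 0.0, 0.003]]
q [  7.4  20.1 -21.1  48.8  -0.2  85. ] F [ 0.22 -1.87 -2.59] gap 0.029523878019364073
[232 152   3  16  41] [233.09756098 159.36585366] [0.49152135 0.12521275 0.12      ]
[321 153   3  14  25] [322.16 160.04] [0.52551175 0.13240192 0.12      ]
```

```bash
python3 o.py; python3 o.py
```

```text
t 14.9333 shift cm [ 0.17  0.09 -6.36] roll 0.01 0.01
axes [[0.001, 0.977, 0.214], [-0.003, 0.214, -0.977], [-1.0, 0.0, 0.003]]
q [  7.4  20.1 -21.1  48.8  -0.2  85. ] F [ 0.14 -2.81 -3.17] gap 0.02965904936399523
[230 150   5  20  68] [232.42647059 159.38235294] [0.49129775 0.12504675 0.12      ]
[321 151   4  18  47] [322.57446809 159.82978723] [0.52567755 0.13240754 0.12      ]
t 14.9833 shift cm [ 0.17  0.09 -6.35] roll 0.01 0.01
axes [[0.001, 0.977, 0.214], [-0.002, 0.214, -0.977], [-1.0, 0.0, 0.003]]
q [  7.4  20.1 -21.1  48.8  -0.1  85. ] F [ 0.56 -4.06 -3.75] gap 0.02960140348949036
[230 149   5  21  79] [232.21518987 159.20253165] [0.49121913 0.12505689 0.12      ]
[321 150   5  19  61] [322.8852459  159.45901639] [0.52577271 0.132529   0.12      ]
```

>>> step_arm --steps '[[[0,0,0.02],0,1],[[0,0,0.04],0,1],[[0,0,0.04],0,1]]'

```text
clock: 15.23
ee_pos: [0.5212, 0.0665, 0.1009]
tcp_rot: [9.0, 89.9, -68.7]
ft_force: [0.8, -4.9, -3.1]
finger_gap: 0.0298
```

```bash
python3 o.py
```

```text
t 15.2833 shift cm [ 0.17  0.09 -6.35] roll 0.02 0.02
axes [[0.001, 0.977, 0.214], [-0.002, 0.214, -0.977], [-1.0, 0.0, 0.002]]
q [  7.3  20.1 -21.1  48.8  -0.1  85. ] F [ 1.47 -4.56 -2.78] gap 0.029909471135407723
[229 149   6  21  88] [232.02272727 159.19318182] [0.49113111 0.12503486 0.12      ]
[321 150   5  20  67] [322.95522388 159.67164179] [0.5258233  0.13245224 0.12      ]
```

The buttons now sit at the same lateral extent as at the start (tip centroids .4911/.5258 against .4909/.5263), so they are fully out. Only ~5 N remains, so I'll release.

>>> step_arm --steps '[[[0,0,0],0,0.2],[[0,0,0],0,0],[[0,0,0],0,-0.5],[[0,0,0],0,-1],[[0,0,0],0,-1],[[0,0,0],0,-1],[[0,0,0],0,-1],[[0,0,0],0,-1]]'

```text
clock: 15.95
ee_pos: [0.5209, 0.0675, 0.1008]
tcp_rot: [147.9, 90.0, 70.3]
ft_force: [-0.1, 0.1, 0.1]
finger_gap: 0.086
```

>>> step_arm --steps '[[[-1,0,0],0,-1],[[-2.5,0,0],0,-1],[[-4,0,0],0,-1],[[-6,0,0],0,-1],[[-8,0,0],0,-1],[[-10,0,0],0,-1],[[-12,0,0],0,-1],[[-14,0,0],0,-1],[[-15,0,0],0,-1],[[-15,0,0],0,-1]]'

```text
clock: 16.78
ee_pos: [0.5225, 0.0676, 0.2538]
tcp_rot: [85.2, 89.7, 7.5]
ft_force: [1.2, 0.6, 0.2]
finger_gap: 0.0854
```

Run:
```python
from h import *
s=ctrl.read_state(); print(s['clock'],s['ee_pos'],s['ft_force'],s['finger_gap'])
a,d,m=snap('wrist','w7.png'); b,d,m2=snap('side','s7.png')
hsv=cv2.cvtColor(a,cv2.COLOR_RGB2HSV)
o=cv2.inRange(hsv,(3,120,60),(20,255,255)); n,l,st,c=cv2.connectedComponentsWithStats(o)
for i in range(1,n):
  if st[i,4]>8: print(st[i],onplane(m,*c[i],.12))
cv2.imwrite('pics/v7.png',np.hstack([a[:,150:450],cv2.resize(b[140:290,200:400],(560,420))])[:,:,::-1][:,:800])
```

```text
16.7833 [0.52250726 0.06757044 0.2538263 ] [1.1549179  0.57029578 0.17671031] 0.08543644954314127
[251 128   6  13  58] [0.49113632 0.12515691 0.12      ]
[294 128   6  14  60] [0.52619313 0.13266509 0.12      ]
[246 362  11  14  93] [ 0.5375912  -0.12457004  0.12      ]
```

View pics/v7.png

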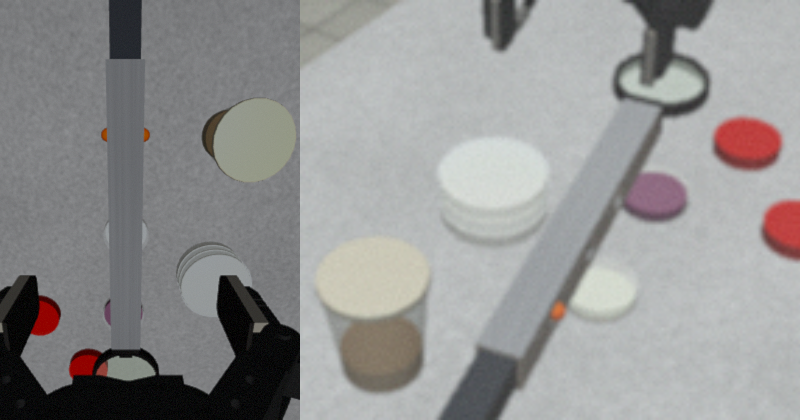

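Both buttons protrude fully and symmetrically at (104,134) and (146,134), at the same positions as at the start. The cup, stack and dishes look unmoved, and the gripper is clear with about 1 N on it. Handing in.

```bash
python3 -c "
from h import *
print(ctrl.finish_job())"
```

```text
the job is handed in; nothing more can be done
None
```

The tube is one hole along, away from the post, towards the dish with the purple medium. Both buttons have popped out through the next pair of holes. I pressed them flush with one 25 N grip, slid the tube about 63 mm, felt the click, then let go and lifted clear. The job was handed in at about 17 s of the 45 s.

- **Buttons:** after release both sit within about 0.5 mm of where they stood, fully out, at the start.
- **Force:** sliding took about 7–9 N along the arm. At the click the tube jumped about 2.5 mm. After that I read at most about 5 N along the arm, against the 18 N limit on both buttons; I had no readings during the jump itself.
- **Surroundings:** the cup, dish stack and dishes look unmoved in the last pictures, judged by eye. The gripper is raised clear of everything.
- **Lens over the dish:** I did not measure this directly at the end. Working from the slide distance, the lens centre should be about 10 mm from the purple dish's centre, so above the dish but not exactly centred.
- **Readings that disagreed:** the cameras put the tube's axis about 2 mm apart, which gave a sideways push of about 5 N when gripping. I eased that off before sliding.

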